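Load the clamshell mounting press

TASK

Press the release button on the front of the small mounting press so that its lid springs open to its stop. Then slide the little mounting board off the feed shelf along the bed until it lies flat and square, home against both the back fence and the end stop. Leave the lid open and do not disturb the other things on the table.

Things in the scene. Friction and masses are not known exactly. Their poses are not given: they have to be found in the camera images.
- press: Fixed grey press; origin on the table under the bed, x from the button side to the hinge side (away from the robot at yaw 0), y from feed shelf to end stop, z up. All mm below are in this frame. Bed and feed shelf are one level surface at height 40: bed y -55 to 120, x -80 to 110; shelf y -220 to -55, x -85 to 55. Button housing x -140 to -85, y -5 to 65, 40 high.
- fence_mid (a point): Point on the back fence at press x 50, y -50, height 40, axes as the press. The fence is a steel bar along y whose face towards the button is at x 50; it runs y -215 to 110 and stands 10 mm above the bed.
- stop_mid (a point): Point on the end stop at press x 5, y 105, height 40, axes as the press. The stop is a steel bar along x whose face towards the feed shelf is at y 105; it runs x -40 to 50 and stands 10 mm above the bed.
- lid_hinge (a point): Lid hinge, an axis along the press y at x 100, height 60; axes as the press. Shut, the lid covers x -65 to 97, y -52 to 117, up to height 71; its pad is 5.5 mm above the bed, so the board cannot enter. It swings up and away from the button side, front edge sweeping a radius of 177 mm; at its stop it leans back 25 degrees past upright.
- catch_mid (a point): Top of the steel catch that holds the shut lid, at press x -81, y 30, height 73; 20 mm along x, 24 mm along y; axes as the press. It stays standing at the front of the bed when the lid is open and moves up to 7 mm towards -x while the button is pressed.
- release_top (a point): Centre of the top of the round steel release button (28 mm across, top 52 mm above the table, at x = -122, y = 30 mm in the press frame); axes as the press. Press straight down: travel 7 mm, about 2 N to start and 6 to 7 N at the bottom; the lid is let go after about 5 mm. The button springs back.
- lid (a joint): Opening angle of the press lid: 0 shut and latched, 2.0 rad at its stop. Once released it springs open by itself in about 2 s and stays there, held by its spring.
- board_mid (a point): Centre (half-way up) of the loose plywood mounting board: 80 mm along its x, 110 mm along its y, 14 mm thick, pale paper face up, 0.1 to 0.2 kg. It starts on the feed shelf, its y axis roughly along the press y axis. Home means its centre at x = 10, y = 50, height 47 mm in the press frame, axes parallel to the press.
- inkstone: Round black ink stone, 94 mm across, 26 mm high, origin under its centre. Leave alone.
- inkstone_cover: Its loose black cover, a disc 96 mm across, 19 mm high, near the front of the feed shelf. Origin under its centre. Leave alone.
- tin: Round steel tin, 56 mm across, 30 mm high, origin under its centre. Leave alone.
- paperweight: Dark wooden bar paperweight, 170 x 26 x 18 mm, long along its x, origin under its centre, off the end of the feed shelf. Leave alone.
- spray_bottle: Clear bottle, 68 mm across, about 170 mm high, origin under its centre. Leave alone.
- spool: Wooden spool, 44 mm across, 50 mm high, origin under its centre. Leave alone.
- chalk_block: White chalk block, 50 x 35 x 20 mm, origin under its centre. Leave alone.
Things that resemble listed ones, but are neither listed nor needed, are in the scene too. Leave any green or purple look-alike of the part that bears board_mid alone.

How it is judged:
By the outcome, as a careful person would: the job done as asked, in the order asked, and still so for the second after the job is handed in, with the robot touching nothing.
It also fails if it takes over 58 s, if anything falls off the work surface, if the arm or the gripper's body presses on something with over 40 N, if the wrist force passes 120 N, or if a joint passes its speed limit or range.

ROBOT

A 6-joint arm with a two-finger parallel gripper is mounted at the origin on the work surface. World frame = base frame: x ahead of the robot, y to its left, z up, the work surface at z = 0. Lengths are in mm, angles in rad, forces in N, time in s.
With the tool pointing down it reaches from about 300 to 875 mm from the base axis. Payload 6.4 kg.
Tool frame: the origin (TCP) lies at the very end of the fingers, on their centre line; the grasp point (between the pads) lies 19 mm behind it; z points along the fingers, y is the line along which they close (so a half turn about z gives the same grasp; the last joint's range is limited). The gripper opens to 88 mm and grips with 3 to 60 N. Pads are 18 mm wide; open, the fingers measure 123 mm over their backs; the gripper's body (75 mm by 187 mm) begins 45 mm behind the grasp point.
Start: joints at [0.959, 0.181, 1.607, -0, 1.354, -0.206], TCP at [226.974, 528.322, 238.714] pointing down, gripper open.
Joint ranges: [-2.99, 2.99], [-0.89, 2.07], [0.3, 2.58], [-1.14, 4.28], [0, 2.63], [-3.12, 3.12]. Speed limits (rad/s): [2.57, 2.57, 3.01, 3.14, 3.14, 3.14].

INTERFACE

Orientations are given as a unit quaternion [w, x, y, z].
In Python, from rig import env gives the robot as it stands.
- The arm moves only by the tool jog_arm, never from a script. Its arguments are lists of equal length, an entry for each row: "linear": the shift along the tool's x, y, z in m, a list of three; "rotation": the turn, a rotation vector about the tool's x, y, z in rad, a list of three. In form: {"linear": [[x, y, z], ...], "rotation": [[wx, wy, wz], ...]}. A call has exactly 5 rows; each row is the pose to reach, as a shift and turn from the pose commanded when the call began, along the tool's axes at that moment; what a row does not reach only later rows make up. A row lasts 1/12 s, in which the tool goes at most 41.7 mm and 7.16 degrees, less where a joint would pass 70% of its speed; a pose out of reach is approached as far as the arm can. A call with a gripper value outside its range is refused whole. "claw" is the gripper command: -1 is shut, 1 is fully open, values between are in proportion, set as the call begins (left out, the last holds). The fingers move at their own pace and stop on an object; the grip force is fixed at half the most. Time passes only in rows, so rows that repeat a pose let the fingers close, or fill a call up. It gives the time, the measured TCP pose, the force, the opening and the grip force at its end, in the units of the state.
- env.state(): the state, without advancing time (a new reading comes with each control period).
- env.snapshot(name): name is "side" or "top" or "wrist"; returns (picture, depth): 384x512x3 uint8, red, green, blue; 384x512 float32, mm along the optical axis (not along the pixel's ray), 0 where there is no reading.
- env.calibration(name): a dict with "fx", "fy", "cx", "cy" (pixels), "eye" and "orientation" of the camera in the world; the wrist camera has in their place "hand_eye" (4x4, takes a point from camera to tool coordinates, whose origin is the TCP and whose axes are the flange's). Camera axes: x right, y up, looking along -z (the intrinsics and any distortion apply to the point x, -y, -z); pixel columns grow to the right and rows downward; lengths in mm; the calibration is good to about 2 mm. A picture is of the moment at which its call begins: read the wrist's pose just before it. calibration takes no time and is no camera call.
- env.job_done(): hands the job in; it is judged then, once.
Trained networks look in the newest picture that a camera, given by its name, has taken for a name from the list of things; names that differ only in an ending like _2 or _b are one class to them, and where a whole thing is asked for, a point or a joint stands for the part that bears it (a point fixed in the world has none). Each returns a list of dicts, best first, with "score" (0 to 1); they miss things now and then, are a little off and sometimes report something else, mostly with a low value. They report only what shows in the picture. A call takes as long as a camera call. They do not tell look-alikes from the thing itself.
- env.boxes_of(camera, label): "bbox" ([left, top, right, bottom] in pixels, round what is visible of it).
- env.cut_out(camera, label): "region" (384x512 bool, what is visible of it) and "bbox" ([left, top, right, bottom] in pixels, round what is visible of it).
The state is a dict: "time": time; "q": joint angles; "qvel": joint speeds; "joint_efforts": joint torques, N m; "tcp_pos": TCP position; "eef_rot": TCP orientation; "contact_force": force on the tool from outside, world axes, zero at the start; "ft_torque": the same for the moment, N m; "grip_width": opening from 0.0 (shut) to 1.0 (fully open); "grip_force": force on a finger pad.
Only numpy, scipy, OpenCV 4.12 (cv2) and the standard library are available. Lean on these libraries where they do the work, as an engineer would, in place of code of your own. Each camera call takes 0.05 s, during which the arm holds its last target. There are 200 camera calls.

## Working session

There is one attempt and no reset: what is moved stays moved. The work goes in short steps, Python scripts to look and compute and a tool call to move; the robot and the scene stay as the last step left them, time stands still between calls to the robot, and variables do not carry over. Pictures are saved under pics/ and viewed, at most 10 in all, crops included, and the job is handed in when it is done.

Besides the shell and the picture viewer there is one more tool, called after "Emit:" as name(argument=value, ...) on one line, values as JSON. jog_arm: Moves the arm, as the interface text tells. Its arguments: {"type":"object","properties":{"linear":{"type":"array"},"rotation":{"type":"array"},"claw":{"type":"number"}},"required":["linear","rotation"]}

```bash
mkdir -p pics; ls; cat > h.py <<'E'
import numpy as np, cv2
from rig import env
from scipy.spatial.transform import Rotation as R
def q2R(q): return R.from_quat([q[1],q[2],q[3],q[0]]).as_matrix()
def cam(name, st=None):
    c=env.calibration(name)
    if name=='wrist':
        st=st or env.state(); T=np.array(c['hand_eye']); Rt=q2R(st['eef_rot'])
        return c, Rt@T[:3,:3], Rt@T[:3,3]+np.array(st['tcp_pos'])
    o=np.array(c['orientation']); o=o if o.shape==(3,3) else q2R(o)
    return c,o,np.array(c['eye'])
def ray(cm,uv):
    c,Rm,e=cm; u,v=np.asarray(uv,float).T
    return np.stack([(u-c['cx'])/c['fx'],-(v-c['cy'])/c['fy'],-np.ones_like(u)],-1)@Rm.T
def atz(cm,uv,z):
    d=ray(cm,np.atleast_2d(uv)); return cm[2]+d*((z-cm[2][2])/d[:,2])[:,None]
def atd(cm,uv,dep): return cm[2]+ray(cm,np.atleast_2d(uv))*np.atleast_1d(dep)[:,None]
def proj(cm,P):
    c,Rm,e=cm; p=(np.atleast_2d(P)-e)@Rm
    return np.stack([c['cx']-c['fx']*p[:,0]/p[:,2],c['cy']+c['fy']*p[:,1]/p[:,2]],-1)
E
python3 - <<'E'
from h import *
cm=cam('top'); print(cm[0]); print(env.calibration('side')); print(env.calibration('wrist')); print(env.state())
ims=[]
for n in ['top','side']:
    p,d=env.snapshot(n); np.savez('/tmp/'+n,p=p,d=d); cv2.imwrite(f'pics/{n}0.png',p[:,:,::-1])
    for l in ['press','board_mid','release_top','inkstone_cover','catch_mid','lid','paperweight']:
        for b in env.boxes_of(n,l)[:3]: print(n,l,np.round(b['bbox']),round(b['score'],2))
E
```

```text
pics
{'fx': 412.51461362373476, 'fy': 412.51461362373476, 'cx': 252.07807858951875, 'cy': 191.41658148696627, 'eye': array([ 2.90611218e+02, -1.11976907e-02,  1.27949108e+03]), 'orientation': array([-0.66497617, -0.06639517,  0.07596172,  0.74001904])}
{'fx': 377.51171579850114, 'fy': 377.51171579850114, 'cx': 258.1287623234661, 'cy': 193.2551240264185, 'eye': array([  40.91261601, -767.7527678 , 1182.9715754 ]), 'orientation': array([ 0.90413316,  0.32273107, -0.10211155, -0.26069353])}
{'fx': 334.69277324563393, 'fy': 334.69277324563393, 'cx': 253.34080108882102, 'cy': 195.41200241603372, 'hand_eye': array([[-7.13655891e-05,  9.55425630e-01,  2.95231877e-01,
         7.66792896e+01],
       [ 9.99999801e-01,  2.53411485e-04, -5.78359812e-04,
         8.33203134e-01],
       [-6.27394936e-04,  2.95231776e-01, -9.55425457e-01,
        -1.45547511e+02],
       [ 0.00000000e+00,  0.00000000e+00,  0.00000000e+00,
         1.00000000e+00]])}
{'time': 0.0, 'q': array([ 9.58688517e-01,  1.81529764e-01,  1.60796572e+00, -2.67937211e-05,
        1.35379299e+00, -2.06316556e-01]), 'qvel': arr
[... 743 characters left out ...]
tone_cover [266. 219. 298. 253.] 0.97
top catch_mid [215. 209. 225. 218.] 0.45
top catch_mid [191. 149. 304. 234.] 0.31
top lid [216. 220. 229. 229.] 0.71
top lid [187. 154. 250. 211.] 0.64
top paperweight [304. 147. 328. 199.] 0.92
side press [220. 159. 300. 242.] 0.97
side board_mid [245. 263. 277. 285.] 0.94
side board_mid [256. 198. 291. 234.] 0.82
side board_mid [303. 192. 334. 214.] 0.69
side release_top [233. 188. 239. 194.] 0.63
side release_top [224. 194. 230. 200.] 0.46
side inkstone_cover [229. 226. 256. 252.] 0.82
side inkstone_cover [220. 160. 298. 241.] 0.42
side catch_mid [222. 195. 230. 201.] 0.54
side lid [229. 154. 283. 200.] 0.67
side paperweight [284. 229. 321. 259.] 0.72
```

```bash
python3 - <<'E'
import numpy as np,cv2
p=np.load('/tmp/top.npz')['p'][90:270,150:370]
cv2.imwrite('pics/topc.png',cv2.resize(p[:,:,::-1],None,fx=3.3,fy=3.3,interpolation=cv2.INTER_CUBIC))
E
```

```text
(no output)
```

View pics/topc.png

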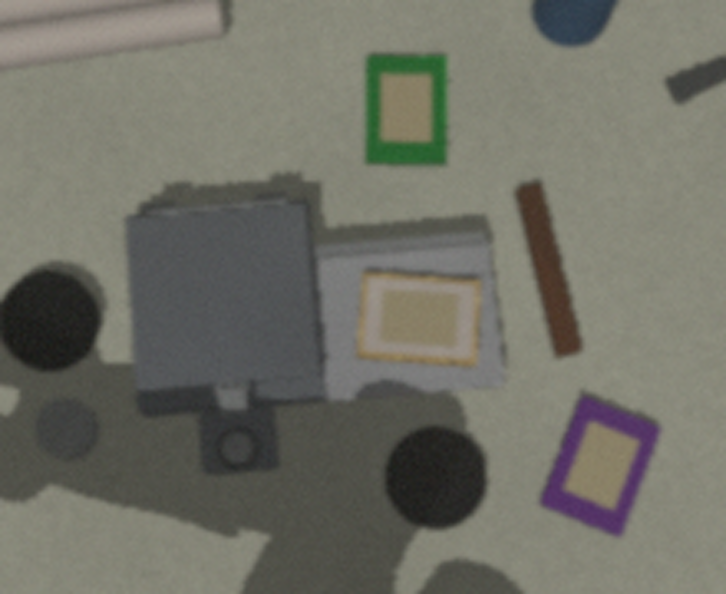

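Top view: the real board, with a pale face and plywood edge, lies on the shelf at crop (420,318), full (277,186). The green look-alike is at full (273,123) and the purple one at (332,231). The button is at full (222,225). Next I fit the press pose and the board.

```bash
python3 - <<'E'
from h import *
from scipy.optimize import least_squares
cm=cam('top'); D=np.load('/tmp/top.npz'); p,d=D['p'],D['d']
f=lambda u,v:np.array([u,v])/3.3+[150,90]
obs=[((-122,30,52),f(238,447),2),((97,-52,71),f(307,204),1),((97,117,71),f(130,215),1),((-85,-220,40),f(507,383),1),((60,-215,50),f(489,236),.7),((-81,30,73),f(233,395),1),((-140,65,40),f(203,472),1),((-140,-5,40),f(277,467),1)]
P=np.array([o[0] for o in obs],float); U=np.array([o[1] for o in obs]); W=np.array([o[2] for o in obs])
def w(x): c,s=np.cos(x[2]),np.sin(x[2]); return np.c_[x[0]+c*P[:,0]-s*P[:,1],x[1]+s*P[:,0]+c*P[:,1],P[:,2]]
b=atz(cm,U[:1],52)[0]
best=None
for y0 in np.linspace(-3,3,8):
    r=least_squares(lambda x:((proj(cm,w(x))-U)*W[:,None]).ravel(),[b[0],b[1],y0],loss='soft_l1')
    if best is None or r.cost<best.cost: best=r
x=best.x; print('press',x, best.cost); print(np.round(proj(cm,w(x))-U,1).tolist())
for o,u in zip(obs,U): print(o[0], atz(cm,u,o[0][2])[0].round(1), d[int(u[1]),int(u[0])], atd(cm,u,d[int(u[1]),int(u[0])])[0].round(0))
env.snapshot('top')
for m in env.cut_out('top','board_mid'):
    c,s,a=cv2.minAreaRect(np.argwhere(m['region'])[:,::-1].astype(np.float32))
    bp=cv2.boxPoints((c,s,a)); X=atz(cm,bp,54)
    C=X.mean(0); e=[X[1]-X[0],X[2]-X[1]]; L=[np.linalg.norm(v) for v in e]
    v=e[int(np.argmax(L))]; yaw=np.arctan2(-v[0],v[1]); yaw=(yaw+np.pi/2)%np.pi-np.pi/2
    c_,s_=np.cos(x[2]),np.sin(x[2]); rel=np.array([[c_,s_],[-s_,c_]])@(C[:2]-x[:2])
    print('board',m['score'],c,C.round(1),np.round(L,1),'yaw',yaw,'press',rel.round(1),(yaw-x[2]))
cb=(277,186);print(atd(cm,cb,d[186,277]))
E
```

```text
press [567.94072949  36.36157708  25.10503595] 2.5651318885093577
[[0.0, -0.1], [0.9, -0.6], [-0.9, 0.3], [-0.0, 1.3], [-0.7, -0.8], [0.2, 1.1], [-0.3, -0.3], [0.5, -0.6]]
(-122, 30, 52) [446.7  69.8  52. ] 1233.8302 [447.  70.  50.]
(97, -52, 71) [662.  -15.5  71. ] 1288.9578 [671. -16.  42.]
(97, 117, 71) [668.8 147.9  71. ] 1285.6364 [678. 151.  42.]
(-85, -220, 40) [ 480.8 -181.8   40. ] 1294.1926 [ 487. -187.    3.]
(60, -215, 50) [ 619.4 -182.    50. ] 1325.8359 [ 633. -189.    0.]
(-81, 30, 73) [491.1  68.7  73. ] 1223.5505 [492.  69.  70.]
(-140, 65, 40) [428.8 104.3  40. ] 1279.1499 [433. 108.   0.]
(-140, -5, 40) [426.2  36.8  40. ] 1248.2158 [427.  37.  32.]
board 0.9 (273.0, 123.5) [ 749.8 -118.8   54. ] [ 76.  109.5] yaw 1.4477731849760436 press [ 186.1 -150.1] -23.65726276702935
board 0.84 (332.25860595703125, 231.10345458984375) [ 395.2 -254.7   54. ] [110.2  83. ] yaw 1.0565282518180004 press [-164.6 -295.7] -24.048507700187393
board 0.74 (276.7538757324219, 186.46925354003906) [ 547.5 -106.4   54. ] [ 85.1 114.2] yaw -0.23457811769180914 press [ -16.5 -143.3] -25.339614069697205
[[ 548.77368542 -107.42763127   53.10422487]]
```

The board is at about press (-16, -143), turned -0.21 rad from the press, and the press yaw is -0.028. I'll write a helper that works out the moves, then go over the button.

```bash
cat > g.py <<'E'
# usage: g.py X Y Z A  (press frame mm, A = press-frame angle deg of tool x) -> tool-frame shift (m), rotvec
import sys; from h import *
O=np.array([567.94,36.36,0]); YAW=-0.0277
def p2w(p): return O+R.from_euler('z',YAW).apply(p)
def w2p(p): return R.from_euler('z',-YAW).apply(np.array(p)-O)
if __name__=='__main__':
    t=env.state(); Rt=q2R(t['eef_rot'])
    print('press pos',w2p(t['tcp_pos']).round(1),'ang',np.degrees(np.arctan2(Rt[1,0],Rt[0,0])-YAW).round(1),'t',round(t['time'],2))
    for i in range(1,len(sys.argv),4):
        x,y,z,a=map(float,sys.argv[i:i+4]); a=np.radians(a)+YAW
        T=np.array([[np.cos(a),np.sin(a),0],[np.sin(a),-np.cos(a),0],[0,0,-1]]).T
        T=np.c_[[np.cos(a),np.sin(a),0],[np.sin(a),-np.cos(a),0],[0,0,-1]]
        print((Rt.T@(p2w([x,y,z])-t['tcp_pos'])/1000).round(4),R.from_matrix(Rt.T@T).as_rotvec().round(4))
E
python3 g.py -125 30 150 180
```

```text
press pos [-354.5  482.3  238.7] ang 158.3 t 0.9
[-0.3802 -0.3357  0.0887] [ 0.      0.     -0.3781]
```

Emit:
jog_arm(linear=[[-0.032, -0.028, 0], [-0.063, -0.056, 0], [-0.095, -0.084, 0], [-0.126, -0.112, 0], [-0.158, -0.14, 0]], rotation=[[0, 0, -0.076], [0, 0, -0.151], [0, 0, -0.227], [0, 0, -0.302], [0, 0, -0.378]], claw=-1)

```text
time: 1.32
tcp_pos: [315.9, 338.2, 238.8]
eef_rot: [0.0, 0.012, 1.0, 0.0]
contact_force: [0.3, -0.1, 0.6]
grip_width: 0.645
grip_force: 0.0
```

```bash
python3 g.py -125 30 150 180
```

```text
press pos [-260.3  294.8  238.8] ang 180.3 t 1.32
[-0.1341 -0.2654  0.0888] [0.0002 0.0005 0.0046]
```

Emit:
jog_arm(linear=[[-0.02, -0.037, 0], [-0.039, -0.074, 0], [-0.058, -0.111, 0.01], [-0.077, -0.148, 0.02], [-0.096, -0.185, 0.03]], rotation=[[0, 0, 0], [0, 0, 0], [0, 0, 0], [0, 0, 0], [0, 0, 0]])

```text
time: 1.73
tcp_pos: [405.7, 153.6, 209.8]
eef_rot: [0.001, 0.014, 1.0, 0.0]
contact_force: [-0.0, 0.5, 0.5]
grip_width: 0.269
grip_force: 0.0
```

```bash
python3 g.py -125 30 120 180
```

```text
press pos [-165.4  112.7  209.8] ang 180.0 t 1.73
[-0.0403 -0.0827  0.0899] [ 0.0003  0.0019 -0.0001]
```

Emit:
jog_arm(linear=[[-0.013, -0.028, 0.02], [-0.027, -0.056, 0.04], [-0.04, -0.083, 0.06], [-0.04, -0.083, 0.085], [-0.04, -0.083, 0.09]], rotation=[[0, 0, 0], [0, 0, 0], [0, 0, 0], [0, 0, 0], [0, 0, 0]])

```text
time: 2.15
tcp_pos: [440.8, 70.0, 116.4]
eef_rot: [-0.003, 0.016, 1.0, 0.0]
contact_force: [-0.7, 0.1, -0.9]
grip_width: 0.005
grip_force: 0.0
```

```bash
python3 - <<'E'
from h import *; from g import w2p
st=env.state(); cm=cam('wrist',st); p,d=env.snapshot('wrist')
cv2.imwrite('pics/w1.png',p[:,:,::-1]); print(w2p(st['tcp_pos']))
from g import p2w
for n,q in [('button',(-122,30,52)),('catch',(-81,30,73)),('tip',(-125,30,52))]: print(n,proj(cm,p2w(q)).round(0))
for l in ['release_top','catch_mid']:
    for m in env.cut_out('wrist',l)[:2]:
        c=np.argwhere(m['region'])[:,::-1].mean(0); print(l,m['score'],c.round(),w2p(atz(cm,c,52 if l[0]=='r' else 73)[0]))
E
```

```text
[-127.9836994    30.08502683  116.39477554]
button [[252. 221.]]
catch [[252. 292.]]
tip [[252. 216.]]
release_top 0.79 [257. 220.] [-122.62174985   33.32115992   52.        ]
catch_mid 0.63 [194. 260.] [-104.18875997   -5.9455401    73.        ]
catch_mid 0.6 [456. 245.] [-113.1834496   156.41336413   73.        ]
```

View pics/w1.png

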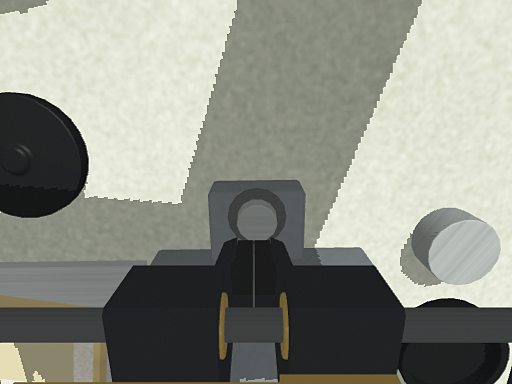

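The picture shows the button at (257,220), clear of the closed fingertips, which gives press (-122.5, 33). I'll go down with a 2 mm correction.

Emit:
jog_arm(linear=[[-0.001, 0.002, 0.015], [-0.001, 0.002, 0.035], [-0.001, 0.002, 0.054], [-0.001, 0.002, 0.054], [-0.001, 0.002, 0.054]], rotation=[[0, 0, 0], [0, 0, 0], [0, 0, 0], [0, 0, 0], [0, 0, 0]])

```text
time: 2.72
tcp_pos: [443.7, 74.2, 66.4]
eef_rot: [-0.0, 0.013, 1.0, 0.0]
contact_force: [0.7, 0.5, -0.0]
grip_width: 0.003
grip_force: 0.0
```

```bash
python3 g.py -125 32 46 180
```

```text
press pos [-125.2   34.4   66.4] ang 180.1 t 2.72
[-0.0002 -0.0024  0.0204] [ 0.0001 -0.0001  0.0016]
```

Emit:
jog_arm(linear=[[0, -0.001, 0.008], [0, -0.001, 0.014], [0, -0.001, 0.017], [0, -0.001, 0.02], [0, -0.001, 0.021]], rotation=[[0, 0, 0], [0, 0, 0], [0, 0, 0], [0, 0, 0], [0, 0, 0]])

```text
time: 3.13
tcp_pos: [445.0, 72.4, 45.3]
eef_rot: [0.001, 0.014, 1.0, 0.0]
contact_force: [-0.8, 1.6, 15.2]
grip_width: 0.006
grip_force: 7.4
```

```bash
python3 g.py -125 32 45 180
```

```text
press pos [-123.9   32.6   45.3] ang 180.0 t 3.13
[ 0.0011 -0.0006  0.0003] [ 0.0002  0.0025 -0.0004]
```

Emit:
jog_arm(linear=[[0, 0, 0], [0, 0, -0.01], [0.01, 0, -0.03], [0.03, 0, -0.06], [0.05, 0, -0.09]], rotation=[[0, 0, 0], [0, 0, 0], [0, 0, 0], [0, 0, 0], [0, 0, 0]])

```text
time: 3.55
tcp_pos: [392.0, 73.6, 135.1]
eef_rot: [-0.002, 0.014, 1.0, 0.0]
contact_force: [1.0, 0.4, 0.4]
grip_width: 0.006
grip_force: 0.0
```

```bash
python3 g.py -125 -145 150 180 -90 -145 100 90 ; python3 - <<'E'
from h import *
p,d=env.snapshot('side'); cv2.imwrite('pics/s1.png',cv2.resize(p[130:310,190:390,::-1],None,fx=3.3,fy=3.3))
E
```

```text
press pos [-176.9   32.4  135.1] ang 180.0 t 3.55
[-0.0519 -0.1774 -0.0151] [ 0.0001 -0.0034 -0.0003]
[-0.087  -0.1774  0.0348] [-0.0026 -0.0027  1.5705]
```

View pics/s1.png

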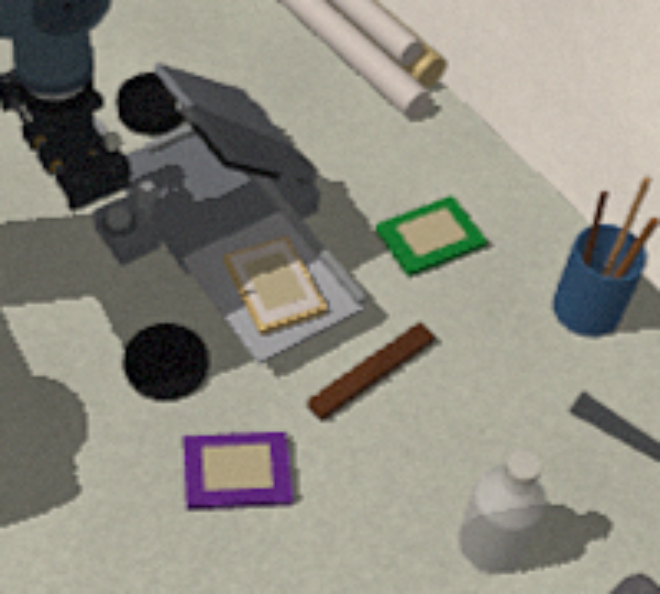

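The lid is swinging open, and the board is still on the shelf at crop (278,285). Next I go in front of the shelf, open the fingers partly, and square the board against the fence with a two-finger push.

Emit:
jog_arm(linear=[[-0.015, -0.035, 0], [-0.03, -0.07, 0], [-0.045, -0.105, 0], [-0.06, -0.14, 0.01], [-0.072, -0.175, 0.025]], rotation=[[0, 0, 0], [0, 0, 0], [0, 0, 0], [0, 0, 0], [0, 0, 0]], claw=0.14)

```text
time: 4.02
tcp_pos: [462.5, -105.6, 111.3]
eef_rot: [0.002, 0.014, 1.0, -0.001]
contact_force: [0.4, 0.2, -0.4]
grip_width: 0.363
grip_force: 0.0
```

```bash
cat > b.py <<'E'
import sys; from h import *; from g import *
n=sys.argv[1]; st=env.state(); cm=cam(n,st); p,d=env.snapshot(n); cv2.imwrite('pics/'+sys.argv[2],p[:,:,::-1])
print('tcp',w2p(st['tcp_pos']).round(1))
for m in env.cut_out(n,'board_mid')[:4]:
    r=cv2.minAreaRect(np.argwhere(m['region'])[:,::-1].astype(np.float32)); bp=cv2.boxPoints(r)
    X=w2p(atz(cm,bp,54)); e=[X[1]-X[0],X[2]-X[1]]; L=[np.linalg.norm(v) for v in e]; v=e[int(np.argmax(L))]
    y=np.degrees(np.arctan2(-v[0],v[1])); y=(y+90)%180-90
    print(round(m['score'],2),'px',np.round(r[0]),'c',X.mean(0).round(1),'L',np.round(L,1),'yaw',y.round(1))
E
python3 b.py top t2.png;  python3 g.py -100 -138 44 180 -39 -138 44 180
```

```text
tcp [-101.5 -144.9  111.3]
0.85 px [272. 123.] c [ 187.8 -148.6   54. ] L [ 79.2 106.2] yaw 84.5
0.59 px [262. 178.] c [  14.7 -100.9   54. ] L [12.2 28.3] yaw 85.1
0.58 px [332. 231.] c [-163.4 -295.4   54. ] L [110.3  80.9] yaw 62.5
press pos [-103.  -146.6  108.4] ang 179.7 t 4.12
[-0.0031  0.0087  0.0644] [-0.0005 -0.0018 -0.0046]
[-0.0641  0.009   0.0643] [-0.0005 -0.0018 -0.0046]
```

Emit:
jog_arm(linear=[[-0.001, 0.003, 0.02], [-0.001, 0.004, 0.045], [-0.001, 0.005, 0.063], [-0.001, 0.005, 0.063], [-0.001, 0.005, 0.063]], rotation=[[0, 0, 0], [0, 0, 0], [0, 0, 0], [0, 0, 0], [0, 0, 0]])

```text
time: 4.53
tcp_pos: [460.8, -97.3, 46.3]
eef_rot: [-0.001, 0.014, 1.0, 0.001]
contact_force: [-0.4, -0.2, 0.5]
grip_width: 0.574
grip_force: 0.0
```

```bash
python3 b.py wrist w2.png;  python3 g.py -42 -140 45 180
```

```text
tcp [-103.4 -136.6   46.3]
0.85 px [ 28. 142.] c [-156.3 -228.7   54. ] L [21.5 82.5] yaw 80.3
0.77 px [254. 362.] c [ -48.2 -135.2   54. ] L [23.9 99.7] yaw -0.1
press pos [-101.6 -137.5   47.9] ang 180.0 t 4.63
[-0.0596 -0.0026  0.0029] [-0.0006  0.0012  0.0004]
```

View pics/w2.png

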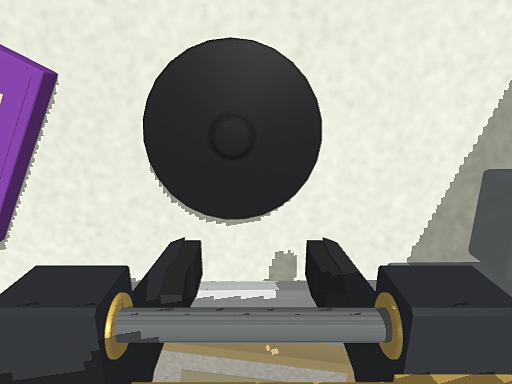

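The fingers straddle the shelf's front edge, with the board's edge just beyond them at about row 350. The cover at (232,130) is clear. Now I push +x.

Emit:
jog_arm(linear=[[-0.01, -0.002, 0.002], [-0.019, -0.003, 0.003], [-0.027, -0.003, 0.003], [-0.034, -0.003, 0.003], [-0.041, -0.003, 0.003]], rotation=[[0, 0, 0], [0, 0, 0], [0, 0, 0], [0, 0, 0], [0, 0, 0]])

```text
time: 5.05
tcp_pos: [503.9, -102.6, 43.9]
eef_rot: [0.0, 0.014, 1.0, -0.0]
contact_force: [-1.6, -0.6, 0.1]
grip_width: 0.57
grip_force: 0.4
```

```bash
python3 g.py -39 -140 45 180
```

```text
press pos [ -60.1 -140.7   43.9] ang 180.0 t 5.05
[-0.0211  0.0007 -0.0011] [-0.0003  0.0003  0.    ]
```

Emit:
jog_arm(linear=[[-0.006, 0, 0], [-0.011, 0, 0], [-0.015, 0, 0], [-0.018, 0, 0], [-0.02, 0, 0]], rotation=[[0, 0, 0], [0, 0, 0], [0, 0, 0], [0, 0, 0], [0, 0, 0]])

```text
time: 5.47
tcp_pos: [523.0, -102.8, 43.4]
eef_rot: [-0.0, 0.014, 1.0, 0.0]
contact_force: [-1.3, 0.1, 0.6]
grip_width: 0.564
grip_force: 0.7
```

Emit:
jog_arm(linear=[[-0.001, 0, 0], [-0.002, 0, 0], [-0.003, 0, 0], [-0.004, 0, 0], [-0.005, 0, 0]], rotation=[[0, 0, 0], [0, 0, 0], [0, 0, 0], [0, 0, 0], [0, 0, 0]])

```text
time: 5.88
tcp_pos: [527.0, -103.1, 43.4]
eef_rot: [-0.001, 0.014, 1.0, 0.0]
contact_force: [-7.8, -0.4, 5.9]
grip_width: 0.571
grip_force: 3.9
```

The board is against the fence. I back off and go round to the feed end.

Emit:
jog_arm(linear=[[0.015, 0, 0], [0.04, 0, -0.01], [0.04, -0.02, -0.05], [0.03, -0.05, -0.075], [0.01, -0.08, -0.075]], rotation=[[0, 0, 0], [0, 0, 0], [0, 0, 0], [0, 0, 0.12], [0, 0, 0.24]], claw=-0.32)

```text
time: 6.3
tcp_pos: [517.4, -184.3, 124.2]
eef_rot: [0.004, 0.135, 0.991, -0.002]
contact_force: [2.5, -0.9, 1.3]
grip_width: 0.343
grip_force: 0.0
```

```bash
python3 g.py 0 -245 110 90
```

```text
press pos [ -44.4 -221.9  124.2] ang 166.0 t 6.3
[-0.0485 -0.0116  0.0146] [0.0032 0.0077 1.3269]
```

Emit:
jog_arm(linear=[[-0.01, -0.003, 0], [-0.02, -0.006, 0], [-0.03, -0.009, 0], [-0.04, -0.012, 0], [-0.048, -0.012, 0]], rotation=[[0, 0, 0.124], [0, 0, 0.248], [0, 0, 0.372], [0, 0, 0.496], [0, 0, 0.62]])

```text
time: 6.72
tcp_pos: [559.5, -208.0, 118.8]
eef_rot: [0.001, 0.433, 0.902, -0.0]
contact_force: [-0.3, -0.7, -0.9]
grip_width: 0.334
grip_force: 0.0
```

Emit:
jog_arm(linear=[[0, 0, 0], [0, 0, 0], [0, 0, 0], [0, 0, 0], [0, 0, 0]], rotation=[[0, 0, 0.124], [0, 0, 0.248], [0, 0, 0.372], [0, 0, 0.496], [0, 0, 0.62]])

```text
time: 7.13
tcp_pos: [559.0, -207.1, 118.6]
eef_rot: [0.0, 0.687, 0.727, 0.0]
contact_force: [0.4, 0.6, -0.0]
grip_width: 0.34
grip_force: 0.0
```

```bash
python3 b.py wrist w3.png; python3 g.py 0 -240 45 90
```

```text
tcp [  -2.2 -243.7  118.6]
0.98 px [482.  85.] c [ 127.4 -153.    54. ] L [33.5 73.5] yaw 17.6
0.86 px [297.  66.] c [  15.8 -152.4   54. ] L [77.2 79.1] yaw -87.9
0.79 px [ 58. 241.] c [-133.1 -277.3   54. ] L [72.8 91.2] yaw 63.2
press pos [  -2.3 -243.6  118.6] ang 95.1 t 7.23
[0.0034 0.0025 0.0736] [0.0005 0.0002 0.0893]
```

View pics/w3.png

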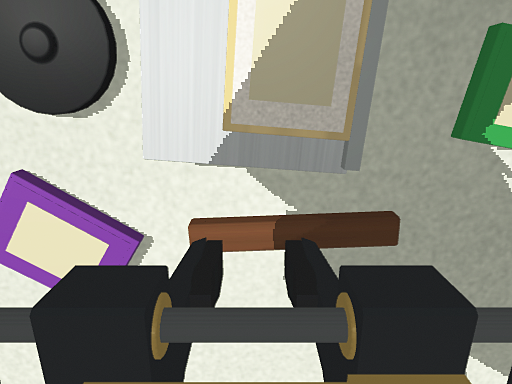

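The picture shows the board lying along the fence, with its near edge at rows 127–139. The shelf corner is at (143,158) and the paperweight is in front at rows 212–250, below tip height. I'll measure these to refine the press frame.

```bash
python3 - <<'E'
from h import *; from g import w2p
st=env.state(); cm=cam('wrist',st)
for n,u,z in [('bNL',(224,127),54),('bNR',(349,139),54),('bFR',(371,2),54),('bFL',(238,2),54),('shelfL(-85,-220)',(143,158),40),('fenceIn(50,-215)',(345,168),50),('fenceOut(60,-215)',(359,169),50)]:
    print(n,w2p(atz(cm,u,z)[0]).round(1))
E
```

```text
bNL [ -25.2 -188.8   54. ]
bNR [  53.1 -189.2   54. ]
bFR [  52.2 -112.9   54. ]
bFL [ -21.8 -119.5   54. ]
shelfL(-85,-220) [ -79.6 -215.7   40. ]
fenceIn(50,-215) [  54.9 -208.5   50. ]
fenceOut(60,-215) [  64.2 -208.3   50. ]
```

```bash
sed -i 's/567.94,36.36/571.0,39.3/' g.py; python3 g.py 0 -235 45 90 0 -210 45 90
```

```text
press pos [  -5.2 -246.6  118.6] ang 95.1 t 7.23
[0.0111 0.0062 0.0737] [0.0005 0.0002 0.0893]
[0.036  0.0084 0.0736] [0.0005 0.0002 0.0893]
```

Emit:
jog_arm(linear=[[0.006, 0.004, 0.025], [0.011, 0.006, 0.05], [0.011, 0.006, 0.073], [0.014, 0.006, 0.073], [0.016, 0.006, 0.073]], rotation=[[0, 0, 0.045], [0, 0, 0.089], [0, 0, 0.089], [0, 0, 0.089], [0, 0, 0.089]])

```text
time: 7.65
tcp_pos: [562.7, -189.9, 44.5]
eef_rot: [-0.002, 0.715, 0.699, -0.0]
contact_force: [-0.0, -0.8, 0.5]
grip_width: 0.34
grip_force: 0.0
```

```bash
python3 g.py 0 -210 44 90 0 -25 44 90
```

```text
press pos [  -1.9 -229.4   44.5] ang 90.3 t 7.65
[0.0194 0.002  0.0006] [-0.0027 -0.0016  0.0045]
[0.2044 0.0028 0.0009] [-0.0027 -0.0016  0.0045]
```

Emit:
jog_arm(linear=[[0.012, 0.002, 0], [0.024, 0.002, 0], [0.037, 0.002, 0], [0.05, 0.002, 0], [0.063, 0.002, 0]], rotation=[[0, 0, 0.004], [0, 0, 0.004], [0, 0, 0.004], [0, 0, 0.004], [0, 0, 0.004]])

```text
time: 8.07
tcp_pos: [568.1, -126.6, 46.8]
eef_rot: [0.001, 0.717, 0.697, 0.0]
contact_force: [-0.1, -1.8, 1.5]
grip_width: 0.345
grip_force: 0.8
```

Emit:
jog_arm(linear=[[0.013, 0, 0], [0.026, 0, 0], [0.039, 0, 0], [0.052, 0, 0], [0.065, 0, 0]], rotation=[[0, 0, 0], [0, 0, 0], [0, 0, 0], [0, 0, 0], [0, 0, 0]])

```text
time: 8.48
tcp_pos: [569.2, -61.5, 45.5]
eef_rot: [-0.0, 0.718, 0.697, -0.0]
contact_force: [-0.6, -2.2, 0.4]
grip_width: 0.34
grip_force: 1.0
```

```bash
python3 b.py wrist w4.png; python3 g.py 0 -25 44 90 0 -14 44 90
```

```text
tcp [   1.  -100.8   45.5]
0.86 px [491. 300.] c [ 114.1 -119.8   54. ] L [17.9 68.4] yaw 12.7
0.72 px [276. 122.] c [ 10.2 -40.3  54. ] L [78.8 98.2] yaw 6.4
press pos [  0.6 -99.6  45.2] ang 90.0 t 8.58
[ 0.0746 -0.0006  0.0013] [-0.0012 -0.0011 -0.0001]
[ 0.0856 -0.0006  0.0013] [-0.0012 -0.0011 -0.0001]
```

View pics/w4.png

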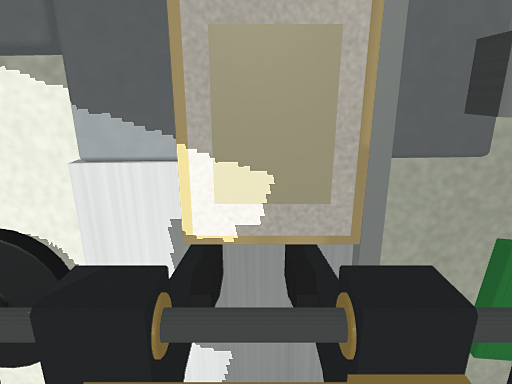

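The board is square and sliding along the fence, with its near edge at row 240 against both fingertips. I keep pushing.

Emit:
jog_arm(linear=[[0.013, 0, 0], [0.026, 0, 0], [0.039, 0, 0], [0.051, 0, 0], [0.062, 0, 0]], rotation=[[0, 0, 0], [0, 0, 0], [0, 0, 0], [0, 0, 0], [0, 0, 0]])

```text
time: 9.0
tcp_pos: [570.9, 0.7, 45.4]
eef_rot: [-0.0, 0.718, 0.697, -0.0]
contact_force: [-0.7, -0.8, -0.3]
grip_width: 0.339
grip_force: 0.3
```

Emit:
jog_arm(linear=[[0.004, 0, 0], [0.008, 0, 0], [0.012, 0, 0], [0.015, 0, 0], [0.018, 0, 0]], rotation=[[0, 0, 0], [0, 0, 0], [0, 0, 0], [0, 0, 0], [0, 0, 0]])

```text
time: 9.42
tcp_pos: [571.7, 17.2, 45.5]
eef_rot: [0.0, 0.718, 0.696, -0.0]
contact_force: [1.0, -0.8, -0.4]
grip_width: 0.34
grip_force: 0.3
```

Emit:
jog_arm(linear=[[0.002, 0, 0], [0.004, 0, 0], [0.006, 0, 0], [0.008, 0, 0], [0.009, 0, 0]], rotation=[[0, 0, 0], [0, 0, 0], [0, 0, 0], [0, 0, 0], [0, 0, 0]])

```text
time: 9.83
tcp_pos: [572.1, 24.4, 45.7]
eef_rot: [0.001, 0.717, 0.697, -0.001]
contact_force: [-1.6, -12.2, -0.1]
grip_width: 0.341
grip_force: 5.9
```

```bash
python3 b.py wrist w5.png; python3 g.py 0 -14 44 90
```

```text
tcp [  1.6 -14.8  45.7]
0.8 px [487. 367.] c [120.9 -72.   54. ] L [22.1 20.9] yaw 89.9
press pos [  1.5 -14.9  45.7] ang 89.9 t 9.93
[ 0.0009 -0.0015  0.0017] [ 0.0002  0.0031 -0.0015]
```

View pics/w5.png

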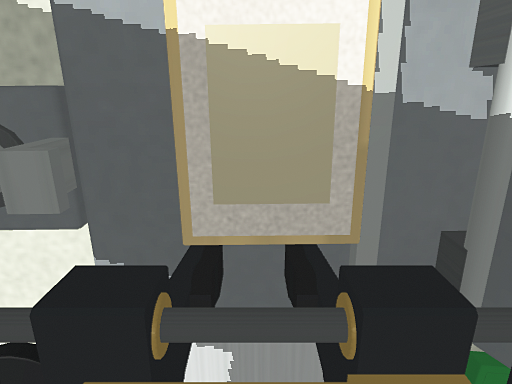

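12 N at the expected depth means the board is home on the stop. I back off and lift to check the fence gap.

Emit:
jog_arm(linear=[[-0.01, 0, 0], [-0.035, 0, -0.005], [-0.05, 0, -0.04], [-0.05, 0, -0.08], [-0.05, 0, -0.115]], rotation=[[0, 0, 0], [0, 0, 0], [0, 0, 0], [0, 0, 0], [0, 0, 0]])

```text
time: 10.35
tcp_pos: [570.3, -25.0, 162.1]
eef_rot: [-0.0, 0.718, 0.696, 0.0]
contact_force: [1.1, 0.2, 0.9]
grip_width: 0.341
grip_force: 0.0
```

```bash
python3 b.py wrist w6.png; python3 - <<'E'
import cv2
p=cv2.imread('pics/w6.png'); cv2.imwrite('pics/w6c.png',cv2.resize(p[0:220,130:430],None,fx=2.6,fy=2.6,interpolation=cv2.INTER_CUBIC))
E
```

```text
tcp [  1.1 -64.3 162.1]
0.76 px [264.  58.] c [ 8.8 34.2 54. ] L [78.7 76.2] yaw 89.8
0.75 px [455. 265.] c [ 172.  -129.2   54. ] L [72.7 94.9] yaw 84.3
```

View pics/w6c.png

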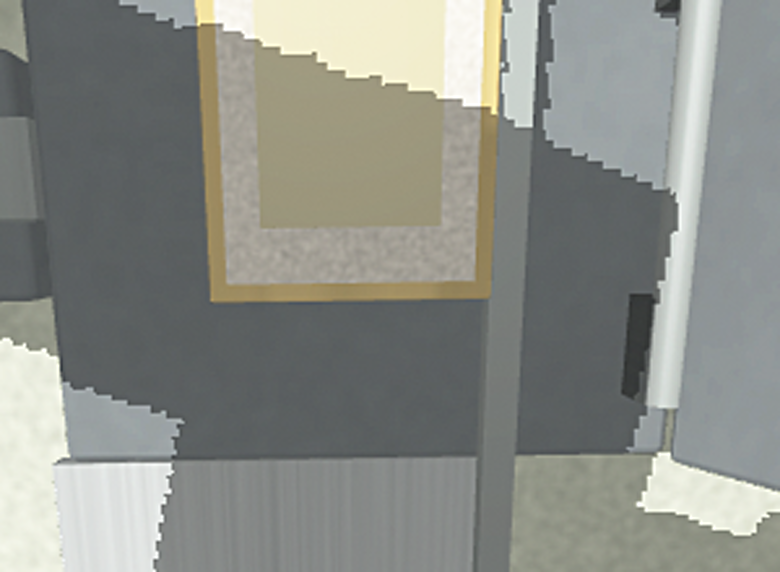

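The board's right edge (489,297)–(502,0) looks flush with the fence. I check it with numbers.

```bash
python3 - <<'E'
from h import *; from g import w2p
cm=cam('wrist',env.state()); f=lambda u,v:(u/2.6+130,v/2.6)
for n,u,z in [('board R near',(489,297),54),('board R far',(502,5),54),('board L near',(212,300),54),('board L far',(196,5),54),('fence out near',(517,455),50),('fence out mid',(526,290),50),('fence out far',(540,5),50),('fence in near',(475,540),50),('fence in mid',(485,330),50)]:
    print(n,w2p(atz(cm,f(*u),z)[0]).round(1))
E
python3 g.py -80 65 130 180 0 -60 130 180
```

```text
board R near [56.2 -3.5 54. ]
board R far [55.6 71.8 54. ]
board L near [-24.2  -4.   54. ]
board L far [-25.4  71.8  54. ]
fence out near [ 68.4 -51.8  50. ]
fence out mid [67.9 -1.8 50. ]
fence out far [66.7 72.7 50. ]
fence in near [ 56.7 -79.7  50. ]
fence in mid [ 56.4 -13.4  50. ]
press pos [  5.6 -64.5 167.7] ang 89.8 t 10.45
[ 0.1293 -0.0865  0.0364] [ 0.0081  0.0112 -1.5739]
[ 0.0046 -0.0061  0.0376] [ 0.0081  0.0112 -1.5739]
```

The board is parallel to the fence with a gap of 1 mm or less. A gentle seating push towards the fence will make sure of it. I turn the tool, keeping away from the lid.

Emit:
jog_arm(linear=[[0, -0.02, 0], [0.01, -0.04, 0], [0.03, -0.06, 0], [0.05, -0.06, 0], [0.07, -0.06, 0]], rotation=[[0, 0, -0.1], [0, 0, -0.22], [0, 0, -0.34], [0, 0, -0.46], [0, 0, -0.58]], claw=-1)

```text
time: 10.87
tcp_pos: [511.2, 48.6, 159.8]
eef_rot: [-0.001, 0.486, 0.874, 0.0]
contact_force: [0.6, 0.2, 0.1]
grip_width: 0.009
grip_force: 0.0
```

Emit:
jog_arm(linear=[[0, 0, 0], [0, 0, 0], [0, 0, 0], [0, 0, 0], [0, 0, 0]], rotation=[[0, 0, -0.12], [0, 0, -0.24], [0, 0, -0.36], [0, 0, -0.48], [0, 0, -0.6]])

```text
time: 11.28
tcp_pos: [512.2, 48.1, 159.8]
eef_rot: [-0.0, 0.206, 0.979, 0.0]
contact_force: [0.3, 0.0, 0.4]
grip_width: 0.0
grip_force: 0.0
```

```bash
python3 g.py -54 66 100 180
```

```text
press pos [-59.    7.2 159.8] ang 157.8 t 11.28
[0.0175 0.0564 0.0598] [ 0.0004 -0.0009 -0.387 ]
```

Emit:
jog_arm(linear=[[0.006, 0.019, 0.01], [0.012, 0.038, 0.03], [0.017, 0.056, 0.05], [0.017, 0.056, 0.06], [0.017, 0.056, 0.06]], rotation=[[0, 0, -0.12], [0, 0, -0.24], [0, 0, -0.36], [0, 0, -0.387], [0, 0, -0.387]])

```text
time: 11.7
tcp_pos: [517.4, 106.9, 97.2]
eef_rot: [-0.003, 0.016, 1.0, 0.0]
contact_force: [0.4, 0.1, 0.1]
grip_width: 0.005
grip_force: 0.0
```

```bash
python3 g.py -53 66 46 180;
```

```text
press pos [-55.4  66.1  97.2] ang 179.8 t 11.7
[-0.0027 -0.0001  0.0512] [ 0.0004 -0.0059 -0.0037]
```

Emit:
jog_arm(linear=[[-0.001, 0, 0.015], [-0.001, 0, 0.03], [-0.001, 0, 0.045], [-0.001, 0, 0.05], [-0.001, 0, 0.05]], rotation=[[0, 0, 0], [0, 0, 0], [0, 0, 0], [0, 0, 0], [0, 0, 0]])

```text
time: 12.12
tcp_pos: [520.0, 105.5, 49.6]
eef_rot: [-0.001, 0.018, 1.0, 0.0]
contact_force: [-0.9, 0.1, 0.3]
grip_width: 0.002
grip_force: 0.0
```

```bash
python3 g.py -40 62 46 180;
```

```text
press pos [-52.8  64.8  49.6] ang 179.6 t 12.12
[-0.0128 -0.0027  0.0035] [ 0.0001 -0.0025 -0.0077]
```

Emit:
jog_arm(linear=[[-0.004, 0, 0.002], [-0.007, 0, 0.002], [-0.009, 0, 0.002], [-0.011, 0, 0.002], [-0.012, 0, 0.002]], rotation=[[0, 0, -0.007], [0, 0, -0.007], [0, 0, -0.007], [0, 0, -0.007], [0, 0, -0.007]])

```text
time: 12.53
tcp_pos: [531.3, 105.6, 49.0]
eef_rot: [-0.002, 0.013, 1.0, -0.0]
contact_force: [-11.6, -0.9, 10.5]
grip_width: 0.005
grip_force: 5.8
```

Emit:
jog_arm(linear=[[-0.001, 0, 0], [-0.0015, 0, 0], [-0.002, 0, 0], [-0.0025, 0, 0], [-0.003, 0, 0]], rotation=[[0, 0, 0], [0, 0, 0], [0, 0, 0], [0, 0, 0], [0, 0, 0]])

```text
time: 12.95
tcp_pos: [531.5, 105.6, 48.7]
eef_rot: [-0.005, 0.013, 1.0, -0.0]
contact_force: [-20.8, -1.8, 18.2]
grip_width: 0.0
grip_force: 10.3
```

It is seated firmly. I retract straight back, then up, and clear the view.

Emit:
jog_arm(linear=[[0.006, 0, 0], [0.013, 0, 0], [0.015, 0, -0.02], [0.02, 0, -0.06], [0.05, 0.03, -0.1]], rotation=[[0, 0, 0], [0, 0, 0], [0, 0, 0], [0, 0, 0], [0, 0, 0]])

```text
time: 13.37
tcp_pos: [497.8, 125.9, 139.7]
eef_rot: [0.002, 0.015, 1.0, -0.0]
contact_force: [1.9, 0.9, 0.5]
grip_width: 0.008
grip_force: 0.0
```

Emit:
jog_arm(linear=[[0.03, 0.03, -0.01], [0.06, 0.06, -0.02], [0.08, 0.09, -0.03], [0.09, 0.13, -0.03], [0.09, 0.17, -0.03]], rotation=[[0, 0, 0], [0, 0, 0], [0, 0, 0], [0, 0, 0], [0, 0, 0]])

```text
time: 13.78
tcp_pos: [408.1, 302.1, 168.8]
eef_rot: [0.001, 0.013, 1.0, 0.001]
contact_force: [1.6, -0.1, 0.4]
grip_width: 0.008
grip_force: 0.0
```

```bash
python3 b.py top t9.png; python3 - <<'E'
import cv2
p=cv2.imread('pics/t9.png'); cv2.imwrite('pics/t9c.png',cv2.resize(p[120:255,160:340],None,fx=4.4,fy=4.4,interpolation=cv2.INTER_CUBIC))
E
```

```text
tcp [-170.1  258.2  168.8]
0.85 px [332. 231.] c [-166.9 -298.    54. ] L [107.   79.7] yaw 62.7
0.76 px [212. 183.] c [ 6.6 49.  54. ] L [111.1  81.9] yaw 1.4
0.74 px [273. 123.] c [ 184.8 -153.2   54. ] L [ 82.4 112.8] yaw 84.5
```

View pics/t9c.png

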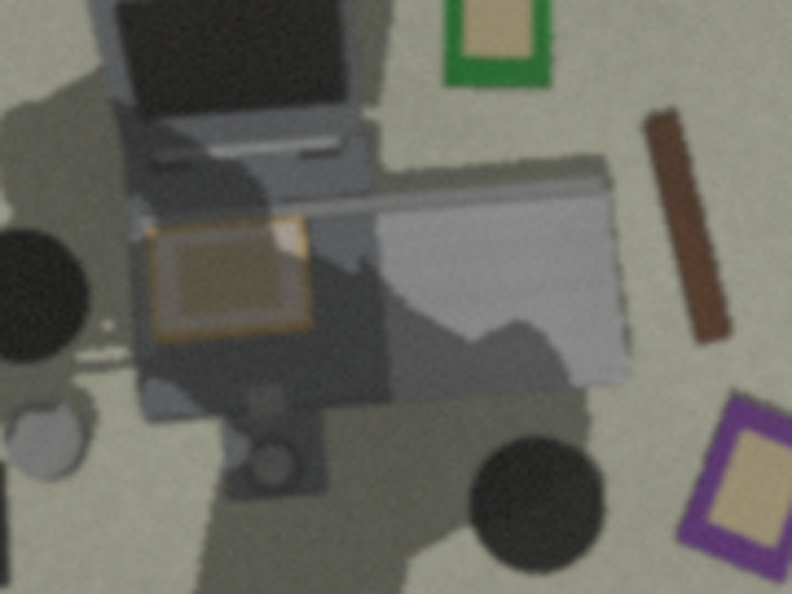

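The board is at crop (230,278), square against the fence and the stop. The lid is open at its stop, and the cover, tin, paperweight and look-alikes are where they were. I hand the job in.

```bash
python3 -c "
from rig import env
print(env.job_done())"
```

```text
the job is handed in; nothing more can be done
None
```

I've handed the job in: the button was pressed and the lid is open at its stop. The board is flat and square against both the back fence and the end stop (12 N push onto the stop, about 21 N onto the fence). In the final top view nothing else near the press looked moved, and the run took about 14 s; the hand-in returned no verdict.

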